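# Build a steady mixing-cup stand from tape rolls

## Task

Make a steady stand for the mixing cup on the round wooden base, from the three tape rolls on the near part of the table: lay the largest roll flat and centred on the base, then the middle-sized roll centred on it, then the smallest roll centred on top, and finally set the cup upright down into the core of the top roll. Leave the eraser, the jar and the sanding block where they are.

Things in the scene. Friction and masses are not known exactly. Their poses are not given: they have to be found in the camera images.
- round_base: Target: low round turned-wood base with a dark rubber pad in its top, fixed to the table; 120 mm diameter, flat top 14 mm above the table. Origin: centre of its underside, on the table; z up. Keep the hand clear of the fixed air compressor (200 mm tall; x 0.30 to 0.52, y 0.15 to 0.26) and the standing screen (265 mm tall, front face at x = 0.56 from y = -0.05 to 0.22).
- masking_tape: Largest of the three near rolls of tape, cream, lying flat (a similar one fixed at the far end of the table is not meant): outer diameter 107 mm, height 47 mm, open core 77 mm across, so the wall is 13 to 15 mm thick (wall centre 46 mm from the axis). About 160 g. Grasp across the wall, one finger in the core. Origin: centre of the underside on the roll's axis; z up along the axis.
- green_tape: Middle-sized roll of tape, green, lying flat: outer diameter 92 mm, height 18 mm, open core 64 mm across, wall 13 mm (wall centre 39 mm from the axis). About 60 g. Grasp across the wall. Origin: centre of the underside on the axis; z up.
- fine_tape: Smallest roll of tape, blue, lying flat: outer diameter 73 mm, height 12 mm, open core 51 mm across, wall 10 mm (wall centre 31 mm from the axis). About 30 g. Grasp across the wall. Origin: centre of the underside on the axis; z up.
- mix_cup: White plastic mixing cup standing upright, 46 mm high, tapered: 40 mm diameter at the foot, 53 mm at the rim, with a thin flange 60 mm in diameter round it 28.5 to 31.5 mm above the foot. About 30 g. Grasp it across the outside between flange and rim. Set into the core of the smallest roll it goes down until the flange rests on that roll. Origin: centre of its underside; z up.
- eraser: Bystander: eraser in a blue sleeve, lying flat, 21 x 48 x 13 mm. Origin: centre of the underside. To be left alone. (Also fixed: a black air hose on the table, up to 38 mm high, running x,y: 0.42,-0.05; 0.48,-0.06; 0.54,-0.09; 0.57,-0.13; 0.58,-0.24; 0.60,-0.32; 0.60,-0.44, and its coiled heap, up to 80 mm high, at x 0.24 to 0.38, y -0.24 to -0.02.)
- siphon_jar: Bystander: small glass jar with grey lid and a brass-coloured stem, 34 mm diameter, 72 mm high, standing. Origin: centre of the underside. To be left alone.
- sanding_block: Bystander: sanding block, 46 x 86 x 25 mm, lying flat. Origin: centre of the underside. To be left alone.
Not all that is in view belongs to the job. Leave any purple look-alike of the fine_tape alone.

How it is judged:
On the way, in this order (a step that is already met when the one before it is completed fails the run):
1. the largest roll lies flat and centred on the round base, let go (horizontal distance between masking_tape and round_base below 0.01 m and z of masking_tape in the frame of round_base between 0.01 and 0.018 m and angle between masking_tape's own z axis and vertical below 0.08 rad and contact force between the fingers and masking_tape below 0.1 N), for 0.2 s.
2. the middle-sized roll lies flat and centred on the largest, let go (horizontal distance between masking_tape and round_base below 0.01 m and z of masking_tape in the frame of round_base between 0.01 and 0.018 m and angle between each of masking_tape, green_tape's own z axis and vertical below 0.08 rad and horizontal distance between green_tape and masking_tape below 0.01 m and z of green_tape in the frame of masking_tape between 0.043 and 0.051 m and contact force between the fingers and green_tape below 0.1 N), for 0.2 s.
3. the smallest roll lies flat and centred on the middle-sized one, let go (horizontal distance between masking_tape and round_base below 0.01 m and z of masking_tape in the frame of round_base between 0.01 and 0.018 m and angle between each of masking_tape, green_tape, fine_tape's own z axis and vertical below 0.08 rad and horizontal distance between green_tape and masking_tape below 0.01 m and z of green_tape in the frame of masking_tape between 0.043 and 0.051 m and horizontal distance between fine_tape and green_tape below 0.01 m and z of fine_tape in the frame of green_tape between 0.014 and 0.022 m and contact force between the fingers and fine_tape below 0.1 N), for 0.2 s.
At the end, for the whole second after the job is handed in: On the base lie the largest, middle-sized and smallest rolls in that order upward, flat (tilt under 0.08 rad), each within 10 mm of the centre below; the cup is upright (0.15 rad) in the top core, within 8 mm of its axis, its foot 11 to 22 mm below that roll's underside; all at rest (horizontal distance between masking_tape and round_base below 0.01 m and z of masking_tape in the frame of round_base between 0.01 and 0.018 m and angle between each of masking_tape, green_tape, fine_tape's own z axis and vertical below 0.08 rad and horizontal distance between green_tape and masking_tape below 0.01 m and z of green_tape in the frame of masking_tape between 0.043 and 0.051 m and horizontal distance between fine_tape and green_tape below 0.01 m and z of fine_tape in the frame of green_tape between 0.014 and 0.022 m and horizontal distance between mix_cup and fine_tape below 0.008 m and z of mix_cup in the frame of fine_tape between -0.022 and -0.011 m and angle between mix_cup's own z axis and vertical below 0.15 rad and linear speed of each of masking_tape, green_tape, fine_tape, mix_cup below 0.01 m/s and angular speed of each of masking_tape, green_tape, fine_tape, mix_cup below 0.1 rad/s); the robot touches nothing.
It fails at once if the eraser, the jar or the sanding block is shifted by more than 20 mm (distance of any of eraser, siphon_jar, sanding_block from where it was at the start of the episode above 0.02 m).
It also fails if it takes over 112 s, if anything falls off the work surface, if the arm or the gripper's body presses on something with over 40 N, if the wrist force passes 120 N, or if a joint passes its speed limit or range.

## Robot

A 7-joint arm with a two-finger parallel gripper is mounted at the origin on a cart in front of the work surface, level with it; the furniture and walls round the work are solid. World frame = base frame: x ahead of the robot, y to its left, z up, the work surface at z = 0. Lengths are in m, angles in rad, forces in N, time in s.
With the tool pointing down it reaches from about 0.425 to 1.025 m from the base axis. Payload 9.4 kg.
Tool frame: the origin (TCP) lies at the very end of the fingers, on their centre line; the grasp point (between the pads) lies 19 mm behind it (tcp_to_grasp is the distance from the TCP to the grasp point, in m); z points along the fingers, y is the line along which they close (so a half turn about z gives the same grasp; the last joint's range is limited). The gripper opens to 85 mm and grips with 20 to 120 N. Pads are 22 mm wide; open, the fingers measure 114 mm over their backs; the gripper's body (76 mm by 85 mm) begins 54 mm behind the grasp point. The pads swing forward as they close: fully open they stand 13 mm farther back than shut.
Start: joints at [1.227, 0.599, -0.003, 1.599, 0.002, 0.943, -0.08], TCP at [0.191, -0.699, 0.231] pointing down, gripper open.
Joint ranges: [-2.57, 2.57], [-0.35, 1.97], [-1.29, 1.29], [0.11, 2.56], [-1.05, 4.19], [0.11, 1.86], [-2.63, 2.63]. Speed limits (rad/s): [2.22, 2.22, 3.01, 3.01, 3.14, 3.14, 3.14].

## Interface

Orientations are given as [roll, pitch, yaw] about the fixed x, y, z axes, in that order (R = Rz(yaw) Ry(pitch) Rx(roll)).
In Python, from workcell import * gives the robot as it stands.
- The arm moves only by the tool drive_tool, never from a script. Its arguments are lists of equal length, an entry for each row: "dp": the shift along the tool's x, y, z in mm, a list of three; "turn": the turn about the tool's z in rad. A call has 1 to 20 rows; each row is the pose to reach, as a shift and turn from the pose commanded when the call began, along the tool's axes at that moment; what a row does not reach only later rows make up. A row lasts 1/10 s, in which the tool goes at most 50 mm and 8.59 degrees, less where a joint would pass 70% of its speed; a pose out of reach is approached as far as the arm can. A call with a gripper value outside its range is refused whole. "hand" is the finger opening in mm, from 0 to 85.4, set as the call begins (left out, the last holds). The fingers move at their own pace and stop on an object; "force" is the grip in N (left out, the last holds). Time passes only in rows, so rows that repeat a pose let the fingers close. It gives the time, the measured TCP pose, the force, the opening and the grip force at its end, in the units of the state.
- get_state(): the state, without advancing time (a new reading comes with each control period).
- get_image(name): name is "scene" or "top" or "wrist"; returns a dict with "img" (480x640x3 uint8, red, green, blue), "z_map" (480x640 float32, m along the optical axis (not along the pixel's ray), 0 where there is no reading), "camera_matrix" (3x3 intrinsics, pixels), "origin" and "rotation" of the camera in the world; the wrist camera has in their place "hand_eye" (4x4, takes a point from camera to tool coordinates, whose origin is the TCP and whose axes are the flange's). Camera axes: x right, y down, z forward; pixel columns grow to the right and rows downward; lengths in m; the calibration is good to about 2 mm. The wrist camera is an equidistant fisheye: a pixel r from the principal point sees the ray r / f radians off the axis. A picture is of the moment at which its call begins: read the wrist's pose just before it.
- sign_off(): hands the job in; it is judged then, once.
The state is a dict: "time": time; "qpos": joint angles; "qd": joint speeds; "joint_efforts": joint torques, N m; "ee_pos": TCP position; "ee_rot": TCP orientation; "wrist_force": force on the tool from outside, world axes, zero at the start; "torque": the same for the moment, N m; "width": finger opening in m; "grasp_force": force on a finger pad.
Only numpy, scipy, OpenCV 4.12 (cv2) and the standard library are available. Lean on these libraries where they do the work, as an engineer would, in place of code of your own. Each camera call takes 0.05 s, during which the arm holds its last target. There are 200 camera calls.

## Working session

There is one attempt and no reset: what is moved stays moved. The work goes in short steps, Python scripts to look and compute and a tool call to move; the robot and the scene stay as the last step left them, time stands still between calls to the robot, and variables do not carry over. Pictures are saved under pics/ and viewed, at most 14 in all, crops included, and the job is handed in when it is done.

Besides the shell and the picture viewer there is one more tool, called after "Request:" by a JSON object that holds its "api" and its "payload". drive_tool: Moves the arm, as the interface text tells. Its arguments: {"type":"object","properties":{"dp":{"type":"array","items":{"type":"array","items":{"type":"number"}}},"turn":{"type":"array","items":{"type":"number"}},"hand":{"type":"number"},"force":{"type":"number"}},"required":["dp","turn"]}

```bash
mkdir -p pics
cat > h.py <<'E'
import numpy as np, cv2
from workcell import *
def save(n,im): cv2.imwrite('pics/'+n,im[:,:,::-1])
def pts(d):
    K=d['camera_matrix'];z=d['z_map'];v,u=np.mgrid[:480,:640]
    c=np.stack([(u-K[0,2])/K[0,0]*z,(v-K[1,2])/K[1,1]*z,z],-1)
    return c@np.array(d['rotation']).T+d['origin']
E
python3 - <<'E'
from h import *
import pickle
s=get_state();print(s['time'],s['ee_pos'],s['ee_rot'],s['width'])
D={}
for n in('scene','top','wrist'):
    d=get_image(n);D[n]=d;save(n+'0.png',d['img']);print(n,d['camera_matrix'],d.get('origin'),d.get('rotation'),d.get('hand_eye'))
pickle.dump((s,D),open('d0.pkl','wb'))
E
```

```text
0.0 [ 0.19098924 -0.69890952  0.23041935] [-3.14005501e+00  1.67590435e-04  2.66841038e-01] 0.08548699393912171
scene [[531.53914613   0.         317.75040379]
 [  0.         531.53914613 234.69712015]
 [  0.           0.           1.        ]] [0.15985405 0.43717811 0.7215431 ] [-2.30376759  0.01661742 -2.52453399] None
top [[591.18497177   0.         325.52885238]
 [  0.         591.18497177 240.18124226]
 [  0.           0.           1.        ]] [ 0.48767261 -0.14666259  1.04695942] [-3.03360931 -0.02799001 -1.56736755] None
wrist [[371.64829954   0.         318.69314457]
 [  0.         371.64829954 242.37914151]
 [  0.           0.           1.        ]] None None [[-4.45662990e-04 -9.49447356e-01 -3.13925978e-01  7.98865560e-02]
 [ 9.99999251e-01 -7.80845444e-04  9.41970422e-04 -1.55225184e-04]
 [-1.13947900e-03 -3.13925323e-01  9.49446993e-01 -1.41767440e-01]
 [ 0.00000000e+00  0.00000000e+00  0.00000000e+00  1.00000000e+00]]
```

View images.

View pics/top0.png

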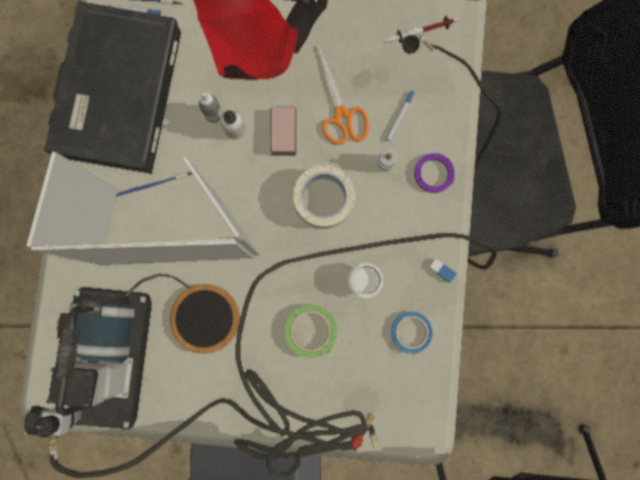

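View pics/scene0.png

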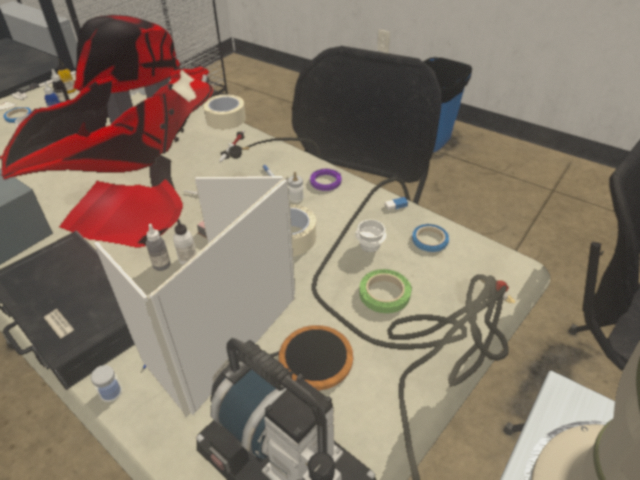

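Top view: cream roll (324,195), green roll (311,331), blue roll (411,332), purple look-alike (434,173), cup (365,281), base (205,318), eraser (443,270), jar (387,159), sanding block (283,130). The near cream roll is the only one in top view (a far one appears in the scene image at (225,110)). The blue ring at (411,332) is fine_tape because it is blue, and the purple one is not meant. One enlarged crop will confirm this.

```bash
cat > m.py <<'E'
from h import *
from scipy.spatial.transform import Rotation as R
import pickle
s,D=pickle.load(open('d0.pkl','rb'))
def ray(d,u,v):
    K=d['camera_matrix'];r=R.from_euler('xyz',d['rotation']).as_matrix()
    return np.array(d['origin']), r@np.array([(u-K[0,2])/K[0,0],(v-K[1,2])/K[1,1],1])
def onplane(d,u,v,z):
    o,r=ray(d,u,v);return o+r*(z-o[2])/r[2]
def tri(a,b):
    A=np.c_[a[1],-b[1]];t=np.linalg.lstsq(A,b[0]-a[0],rcond=None)[0]
    p,q=a[0]+t[0]*a[1],b[0]+t[1]*b[1];return (p+q)/2,np.linalg.norm(p-q)
E
python3 - <<'E'
from m import *
hsv={n:cv2.cvtColor(D[n]['img'],cv2.COLOR_RGB2HSV) for n in('top','scene')}
rng={'green':((40,60,80),(75,255,255)),'blue':((98,110,60),(115,255,255)),'base':((5,110,60),(18,255,255))}
roi={'top':{'green':(311,331),'blue':(411,332),'base':(205,318)},'scene':{'green':(385,290),'blue':(430,238),'base':(316,355)}}
for k in rng:
    C={}
    for n in('top','scene'):
        m=cv2.inRange(hsv[n],*rng[k]);w=np.zeros_like(m);cv2.circle(w,roi[n][k],48,255,-1);m&=w
        cs=cv2.findContours(m,cv2.RETR_EXTERNAL,cv2.CHAIN_APPROX_NONE)[0];c=max(cs,key=cv2.contourArea)
        e=cv2.fitEllipse(cv2.convexHull(c));C[n]=e[0]
        zm=D[n]['z_map'][m>0]
        K=D[n]['camera_matrix'];r=R.from_euler('xyz',D[n]['rotation']).as_matrix()
        v,u=np.nonzero(m);z=D[n]['z_map'][v,u];P=np.stack([(u-K[0,2])/K[0,0]*z,(v-K[1,2])/K[1,1]*z,z],1)@r.T+D[n]['origin'];P=P[z>0]
        print(k,n,np.round(e[0],1),np.round(e[1],1),'dep z pct',np.round(np.percentile(P[:,2],[10,50,90]),3),'mid',np.round((P[:,:2].min(0)+P[:,:2].max(0))/2,3))
    print('  tri',tri(ray(D['top'],*C['top']),ray(D['scene'],*C['scene'])))
    for h in(.012,.018,.014):print('  ',h,[np.round(onplane(D[n],*C[n],h),3)[:2] for n in C])
for k,p in {'cream':(324,195),'cup':(372,280),'eraser':(443,270),'jar':(387,159),'block':(283,130)}.items():print(k,onplane(D['top'],*p,.045 if k in('cream','cup') else .02))
a=D['top']['img'][140:370,270:480];save('crop.png',cv2.resize(a,None,fx=2.5,fy=2.5,interpolation=cv2.INTER_CUBIC))
E
```

```text
green top [310.3 330.6] [52.9 53.2] dep z pct [0.016 0.018 0.021] mid [ 0.443 -0.149]
green scene [384.6 290.7] [43.3 52.3] dep z pct [0.008 0.017 0.019] mid [ 0.442 -0.146]
  tri (array([ 0.44257037, -0.14919164,  0.00661249]), np.float64(0.0012084580217675829))
   0.012 [array([ 0.442, -0.149]), array([ 0.441, -0.144])]
   0.018 [array([ 0.443, -0.149]), array([ 0.439, -0.14 ])]
   0.014 [array([ 0.442, -0.149]), array([ 0.44 , -0.143])]
blue top [411.2 331.9] [38.6 39.4] dep z pct [0.01  0.012 0.015] mid [ 0.44  -0.325]
blue scene [402.6 200.9] [3.1 9.8] dep z pct [0.01  0.012 0.014] mid [ 0.475 -0.347]
  tri (array([ 0.46707677, -0.29508372,  0.10708462]), np.float64(0.05173395416672455))
   0.012 [array([ 0.44 , -0.325]), array([ 0.538, -0.389])]
   0.018 [array([ 0.441, -0.324]), array([ 0.535, -0.382])]
   0.014 [array([ 0.441, -0.325]), array([ 0.537, -0.387])]
base top [204.2 318.3] [67.7 69.4] dep z pct [0.012 0.014 0.017] mid [0.463 0.032]
base scene [316.3 356.5] [62.8 72.8] dep z pct [0.012 0.014 0.016] mid [0.445 0.081]
  tri (array([0.46271898, 0.03493697, 0.0055537 ]), np.float64(7.262082158086929e-05))
   0.012 [array([0.463, 0.034]), array([0.46 , 0.039])]
   0.018 [array([0.463, 0.033]), array([0.457, 0.042])]
   0.014 [array([0.463, 0.033]), array([0.459, 0.04 ])]
cream [ 0.6745573  -0.17144415  0.045     ]
cup [ 0.52897816 -0.25345675  0.045     ]
eraser [ 0.548035   -0.38065332  0.02      ]
jar [ 0.74517172 -0.28397481  0.02      ]
block [ 0.79596093 -0.09861166  0.02      ]
```

View pics/crop.png

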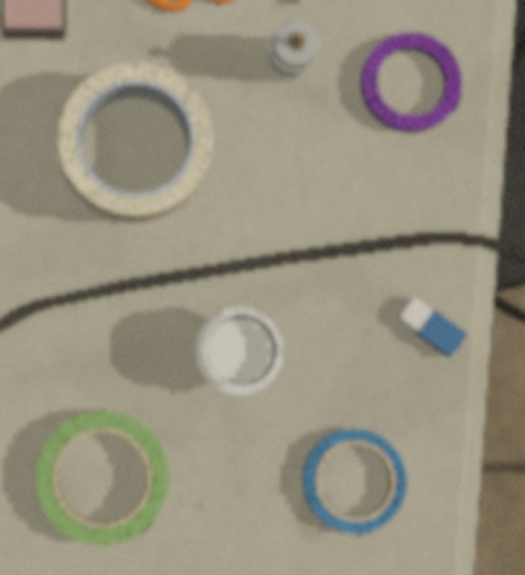

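View pics/wrist0.png

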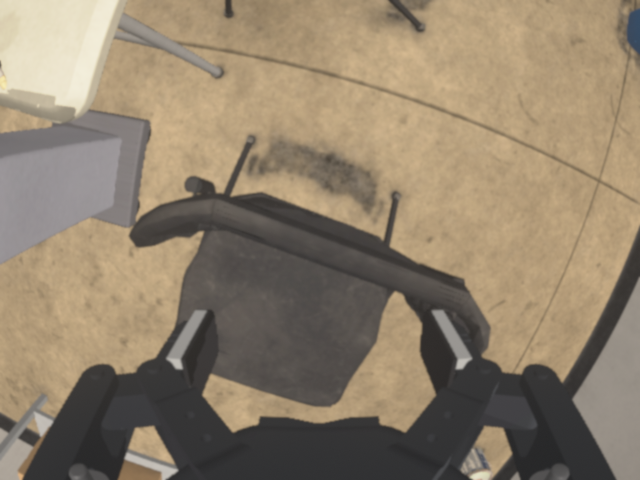

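The crop confirms it: the blue ring at lower right (355,480) is fine_tape. The purple ring (410,82) is the look-alike. The cream roll (135,140), green roll (100,475) and cup (240,350) match their descriptions. The wrist view shows only the floor and chair.

I'll use one yaw of about 2.7 for all grasps and placings, so the camera points away from the screen. First I go above the cream roll.

Request:
{"api": "drive_tool", "payload": {"dp": [[576,-346,-20],[576,-346,-20],[576,-346,-20],[576,-346,-20],[576,-346,-20],[576,-346,-20],[576,-346,-20],[576,-346,-20],[576,-346,-20],[576,-346,-20],[576,-346,-20],[576,-346,-20],[576,-346,-20],[576,-346,-20],[576,-346,-20],[576,-346,-20],[576,-346,-20],[576,-346,-20],[576,-346,-20]], "turn": [-2.43,-2.43,-2.43,-2.43,-2.43,-2.43,-2.43,-2.43,-2.43,-2.43,-2.43,-2.43,-2.43,-2.43,-2.43,-2.43,-2.43,-2.43,-2.43], "hand": 55, "force": 40}}

```text
time: 2.05
ee_pos: [0.6553, -0.2141, 0.2512]
ee_rot: [-3.141, -0.0, 2.693]
wrist_force: [-1.0, -0.2, -0.0]
width: 0.0549
grasp_force: 0.0
```

```bash
cat >> m.py <<'E'
def wshot(name):
    s=get_state();d=get_image('wrist');save(name+'.png',d['img']);pickle.dump((s,d),open(name+'.pkl','wb'));return s,d
def wray(s,d,u,v):
    K=d['camera_matrix'];H=np.array(d['hand_eye']);x,y=u-K[0,2],v-K[1,2];r=np.hypot(x,y);th=r/K[0,0]
    k=np.sin(th)/max(r,1e-9);c=np.array([x*k,y*k,np.cos(th)])
    T=R.from_euler('xyz',s['ee_rot']).as_matrix();return T@H[:3,3]+s['ee_pos'],T@H[:3,:3]@c
def wplane(s,d,u,v,z):
    o,r=wray(s,d,u,v);return o+r*(z-o[2])/r[2]
def circ(P):
    A=np.c_[2*P[:,:2],np.ones(len(P))];x=np.linalg.lstsq(A,(P[:,:2]**2).sum(1),rcond=None)[0]
    return x[0],x[1],np.sqrt(x[2]+x[0]**2+x[1]**2)
def totool(s,P):
    T=R.from_euler('xyz',s['ee_rot']).as_matrix();return np.round(T.T@(np.array(P)-s['ee_pos'])*1000,1)
def wproj(s,d,P):
    H=np.array(d['hand_eye']);K=d['camera_matrix'];T=R.from_euler('xyz',s['ee_rot']).as_matrix()
    c=H[:3,:3].T@(T.T@(np.array(P)-s['ee_pos'])-H[:3,3]);th=np.arctan2(np.hypot(c[0],c[1]),c[2]);a=np.arctan2(c[1],c[0])
    return K[0,2]+K[0,0]*th*np.cos(a),K[1,2]+K[0,0]*th*np.sin(a)
E
python3 - <<'E'
from m import *
s,d=wshot('w1');print(s['qpos'],wproj(s,d,[.6745,-.171,.047]))
z=d['z_map'];print((z>0).mean())
E
```

```text
[ 0.65008934  0.618119   -0.67864724  1.63838974  0.4351155   1.04154063
  0.96031264] (np.float64(368.6130347614897), np.float64(208.12683387084738))
0.9957552083333333
```

View pics/w1.png

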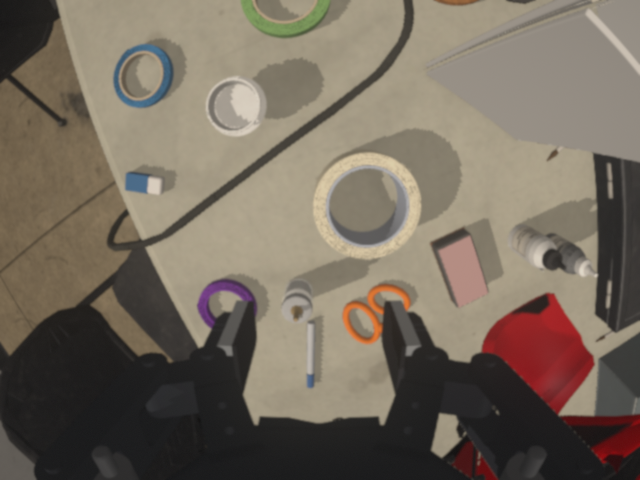

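The wrist view shows the cream roll (367,205), cup (237,106), blue roll (142,75), green roll (287,10), jar (297,300), eraser (143,182) and sanding block (460,267). The projection of the first estimate falls on the cream roll.

```bash
cat >> m.py <<'E'
def wpts(s,d):
    v,u=np.mgrid[:480,:640];K=d['camera_matrix'];x,y=u-K[0,2],v-K[1,2];r=np.hypot(x,y)+1e-9;th=r/K[0,0]
    t=np.tan(th)/r;z=d['z_map'];c=np.stack([x*t*z,y*t*z,z],-1);H=np.array(d['hand_eye']);T=R.from_euler('xyz',s['ee_rot']).as_matrix()
    return (c@H[:3,:3].T+H[:3,3])@T.T+s['ee_pos']
def ring(s,d,c,rmax,zlo,zhi,show=True):
    """top-ring of a roll: depth mask near c between heights; outer and inner contours cast on the ring's height"""
    P=wpts(s,d);m=((np.hypot(P[...,0]-c[0],P[...,1]-c[1])<rmax)&(P[...,2]>zlo)&(P[...,2]<zhi)&(d['z_map']>0)).astype(np.uint8)
    m=cv2.morphologyEx(m,cv2.MORPH_OPEN,np.ones((3,3)))
    h=np.median(P[...,2][m>0]);cs,hi=cv2.findContours(m,cv2.RETR_CCOMP,cv2.CHAIN_APPROX_NONE)
    out=[]
    for k in sorted(range(len(cs)),key=lambda k:-len(cs[k]))[:2]:
        Q=np.array([wplane(s,d,*p[0],h) for p in cs[k]]);out.append((np.round(circ(Q),4),hi[0][k][3]))
    return h,out
E
python3 - <<'E'
from m import *
s,d=pickle.load(open('w1.pkl','rb'))
P=wpts(s,d);print('table',np.median(P[150:170,300:310,2]))
for n,c,r,lo,hi in(('cream',(.6745,-.171),.07,.04,.055),('green',(.443,-.149),.06,.012,.024),('blue',(.44,-.325),.05,.007,.018),('cup',(.529,-.253),.045,.04,.055)):
    h,o=ring(s,d,c,r,lo,hi);print(n,h,o)
    if n=='cream':
        x,y,_=np.mean([q[0] for q in o],0)
        print(tri(ray(D['top'],324,195),(lambda uv:wray(s,d,*uv))(wproj(s,d,[x,y,h]))), totool(s,[x,y,h]))
E
```

```text
table -0.0007641683551835587
cream 0.045375157401496335 [(array([ 0.6733, -0.1712,  0.0523]), np.int32(-1)), (array([ 0.6725, -0.1712,  0.0378]), np.int32(0))]
(array([ 0.67669918, -0.17132818,  0.03195779]), np.float64(0.0010445415005520184)) [  2.7  46.3 205.8]
green 0.016416002603726415 [(array([ 0.4496, -0.1535,  0.0358]), np.int32(-1)), (array([ 0.4777, -0.1588,  0.001 ]), np.int32(0))]
blue 0.010701435822703456 [(array([ 0.4401, -0.3253,  0.0358]), np.int32(-1)), (array([ 0.4403, -0.325 ,  0.0251]), np.int32(0))]
cup 0.04479284261247056 [(array([ 0.5291, -0.2434,  0.0247]), np.int32(-1)), (array([ 0.535 , -0.2312,  0.0127]), np.int32(-1))]
```

Cream roll measured at centre (0.673, -0.171), top at 0.0455, radii 52.5/37.8 mm, which agrees with the sizes given. Now I descend and grip.

Request:
{"api": "drive_tool", "payload": {"dp": [[3,0,45],[3,0,95],[3,0,140],[3,0,175],[3,0,205],[3,0,225],[3,0,236],[3,0,236],[3,0,236]], "turn": [0,0,0,0,0,0,0,0,0]}}

```text
time: 3.0
ee_pos: [0.6534, -0.2124, 0.0161]
ee_rot: [3.141, 0.001, 2.696]
wrist_force: [0.1, -0.6, 0.8]
width: 0.0551
grasp_force: 0.0
```

Request:
{"api": "drive_tool", "payload": {"dp": [[0,0,0],[0,0,0],[0,0,0],[0,0,0],[0,0,0],[0,0,0],[0,0,0]], "turn": [0,0,0,0,0,0,0], "hand": 5, "force": 50}}

```text
time: 3.7
ee_pos: [0.6535, -0.2127, 0.0164]
ee_rot: [3.141, 0.002, 2.696]
wrist_force: [-0.1, 0.1, 6.0]
width: 0.0133
grasp_force: 47.2
```

Request:
{"api": "drive_tool", "payload": {"dp": [[0,0,-20],[0,0,-60],[0,0,-100],[20,-10,-130],[57,-27,-130],[95,-45,-130],[132,-63,-130],[165,-79,-130],[185,-88,-130],[190,-90,-130],[198,-70,-130],[212,-42,-130],[228,-5,-130],[245,30,-130],[260,61,-130],[272,82,-130],[277,93,-130],[277,93,-130],[277,93,-130]], "turn": [0,0,0,0,0,0,0,0,0,0,0,0,0,0,0,0,0,0,0]}}

```text
time: 5.6
ee_pos: [0.4431, -0.0101, 0.1452]
ee_rot: [-3.141, 0.0, 2.696]
wrist_force: [-0.2, -0.5, -1.9]
width: 0.0134
grasp_force: 47.4
```

Run:
```python
from m import *
s,d=wshot('w2');print(s['qpos'],s['ee_pos'],s['ee_rot'],s['width'])
P=wpts(s,d);a=d['img'].copy()
h,o=ring(s,d,(.463,.033),.07,.155,.205);print(h,o)
for c in((.463,.033),):
    for t in np.linspace(0,6.3,60):
        u,v=wproj(s,d,[c[0]+.06*np.cos(t),c[1]+.06*np.sin(t),.014]);cv2.circle(a,(int(u),int(v)),1,(0,255,0),-1)
save('w2b.png',a)
```

```text
[ 0.35359865  0.47236454 -0.62365295  2.28208964  0.55054269  0.53386114
  0.42322396] [ 0.44311317 -0.01011412  0.14516865] [-3.14099826e+00  6.82029981e-05  2.69642109e+00] 0.013364970478890955
0.1741045805840112 [(array([0.4523, 0.0257, 0.0445]), np.int32(-1)), (array([0.4786, 0.0747, 0.001 ]), np.int32(0))]
```

View pics/w2b.png

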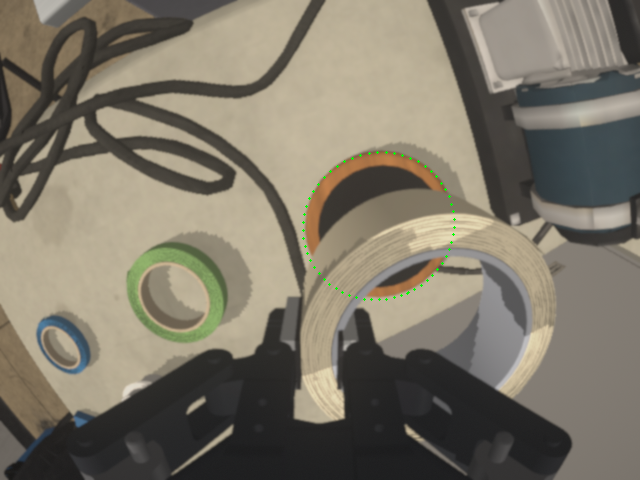

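The wrist view shows the roll held level over the base (ring centre about (430,330)), and the measured base circle lies on the orange rim (380,225). Green is at (177,292) and blue at (63,345). Now I fit the roll and the base rim numerically.

Run:
```python
from m import *
s,d=pickle.load(open('w2.pkl','rb'))
hs=cv2.cvtColor(d['img'],cv2.COLOR_RGB2HSV);P=wpts(s,d);m=cv2.inRange(hs,(4,120,60),(18,255,255))
m[(P[...,2]>.03)]=0
m[:, :290]=0;m[320:]=0
cs=cv2.findContours(m,cv2.RETR_EXTERNAL,cv2.CHAIN_APPROX_NONE)[0];c=np.vstack([k for k in cs if len(k)>30])
Q=np.array([wplane(s,d,*p[0],.014) for p in c]);r=np.hypot(Q[:,0]-.463,Q[:,1]-.033);q=Q[(r>.056)&(r<.066)]
print('base',len(q),circ(q));x,y,_=circ(q);print('z',np.median(P[...,2][m>0]))
T=R.from_euler('xyz',s['ee_rot']).as_matrix();c0=s['ee_pos']+T[:,1]*.046
mm=(P[...,2]>.165)&(P[...,2]<.185)&(np.hypot(P[...,0]-c0[0],P[...,1]-c0[1])<.065);print('roll top',np.median(P[...,2][mm]),c0)
W=P[mm];a=np.arctan2(W[:,1]-c0[1],W[:,0]-c0[0]);r=np.hypot(W[:,0]-c0[0],W[:,1]-c0[1])
E=[];I=[]
for b in np.linspace(-3.14,3.14,60):
    k=np.abs(a-b)<.06
    if k.sum()>8:
        w=W[k];E.append(w[r[k].argmax()]);I.append(w[r[k].argmin()])
for X in(E,I):
    X=np.array(X)
    for _ in range(3):
        x1,y1,R1=circ(X);e=np.abs(np.hypot(X[:,0]-x1,X[:,1]-y1)-R1);X=X[e<max(.003,np.median(e))]
    print('roll',len(X),x1,y1,R1,'need tool',totool(s,np.array(s['ee_pos'])+[x-x1,y-y1,0]))
```

```text
base 245 (np.float64(0.46093611462098605), np.float64(0.0338400049821051), np.float64(0.057991101648845085))
z 0.012495298737191185
roll top 0.17395905492259958 [0.46292136 0.03140256 0.14514131]
roll 41 0.46098992471522793 0.030894206087691195 0.053021782384599 need tool [ 1.3  2.6 -0. ]
roll 41 0.46126867148811646 0.030303177605446013 0.03765992866580758 need tool [ 1.8  3.  -0. ]
```

Request:
{"api": "drive_tool", "payload": {"dp": [[1,2,30],[1,3,65],[1,3,90],[1,3,105],[1,3,111],[1,3,114],[1,3,115],[1,3,115],[1,3,115]], "turn": [0,0,0,0,0,0,0,0,0]}}

```text
time: 6.55
ee_pos: [0.4436, -0.0063, 0.0309]
ee_rot: [3.141, 0.001, 2.696]
wrist_force: [-0.3, 0.2, -1.3]
width: 0.0137
grasp_force: 47.4
```

Request:
{"api": "drive_tool", "payload": {"dp": [[0,0,0],[0,0,0],[0,0,0],[0,0,0],[0,0,0],[0,0,0],[0,0,0],[0,0,-10],[0,0,-30],[0,0,-65],[0,0,-110],[0,0,-155],[0,0,-190],[0,0,-200],[0,0,-200],[0,0,-200]], "turn": [0,0,0,0,0,0,0,0,0,0,0,0,0,0,0,0], "hand": 45}}

```text
time: 8.15
ee_pos: [0.4427, -0.0067, 0.2295]
ee_rot: [-3.141, -0.0, 2.696]
wrist_force: [-1.0, 0.9, -0.9]
width: 0.0451
grasp_force: 0.0
```

Run:
```python
from m import *
s,d=wshot('w3')
print(ring(s,d,(.462,.033),.065,.052,.07),ring(s,d,(.443,-.149),.06,.01,.024))
d=get_image('top');save('top1.png',d['img'])
```

```text
(np.float64(0.05932616397805196), [(array([0.4612, 0.0341, 0.0524]), np.int32(-1)), (array([0.4604, 0.0341, 0.0373]), np.int32(0))]) (np.float64(0.016540036586854018), [(array([ 0.441 , -0.1487,  0.046 ]), np.int32(-1)), (array([ 0.4409, -0.1479,  0.03  ]), np.int32(0))])
```

View pics/w3.png

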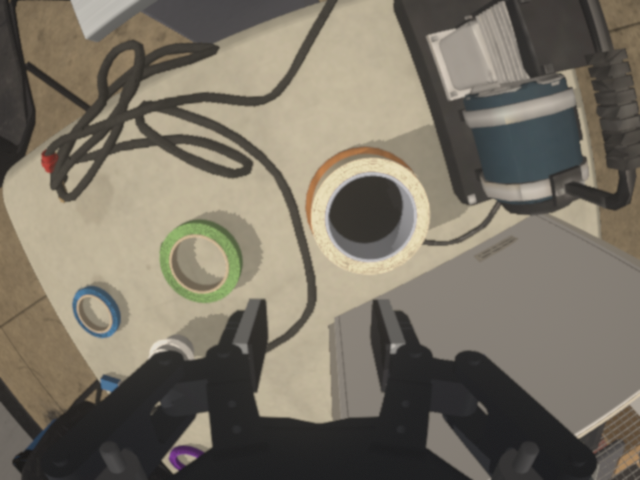

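Step 1 is good: the cream roll lies at (0.461, 0.034), centred on the base (0.461, 0.034), with its top at 0.059. In the picture it sits at (370,215). Next is green at (0.441, -0.1485), top 0.0165. I'll use yaw π to stay clear of the coil.

Request:
{"api": "drive_tool", "payload": {"dp": [[-10,-25,0],[-27,-60,0],[-45,-97,5],[-60,-130,20],[-71,-153,45],[-76,-164,80],[-76,-164,120],[-76,-164,160],[-76,-164,180],[-76,-164,190],[-76,-164,190],[-76,-164,190]], "turn": [-0.1,-0.2,-0.3,-0.4,-0.445,-0.445,-0.445,-0.445,-0.445,-0.445,-0.445,-0.445], "hand": 36}}

```text
time: 9.45
ee_pos: [0.4408, -0.1861, 0.0395]
ee_rot: [3.141, -0.002, -3.14]
wrist_force: [-0.0, 0.2, 0.3]
width: 0.0362
grasp_force: 0.0
```

Run:
```python
from m import *
s,d=wshot('w4');print(s['ee_pos'],s['ee_rot'])
P=wpts(s,d);hs=cv2.cvtColor(d['img'],cv2.COLOR_RGB2HSV);m=cv2.inRange(hs,(40,60,80),(75,255,255))>0
W=P[m&(P[...,2]>.013)&(P[...,2]<.022)];c=(.441,-.1485);r=np.hypot(W[:,0]-c[0],W[:,1]-c[1]);a=np.arctan2(W[:,1]-c[1],W[:,0]-c[0])
E=np.array([W[k][r[k].argmax()] for k in (np.abs(a-b)<.05 for b in np.linspace(-3.1,3.1,60)) if k.sum()>5])
x,y,q=circ(E);print(len(E),x,y,q,np.median(W[:,2]),totool(s,[x,y,.018]))
```

```text
[ 0.44079049 -0.18610777  0.03952844] [ 3.14058803e+00 -1.97002007e-03 -3.14009453e+00]
53 0.4412144732437047 -0.1499610702554551 0.04571189749496361 0.0163463409168294 [-0.5 36.1 21.6]
```

View pics/w4.png

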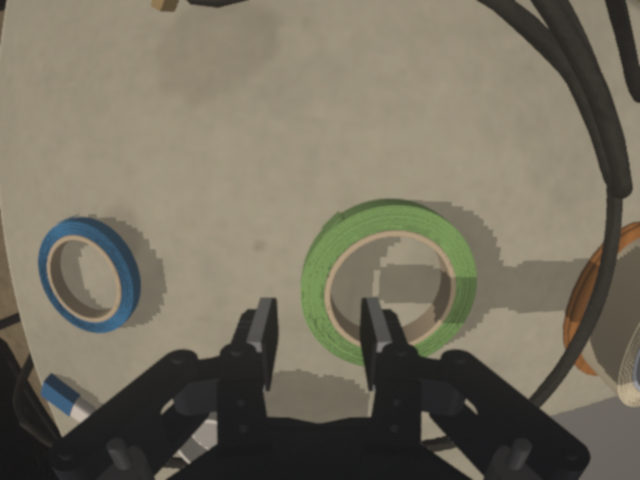

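The green roll is at (388,283) with the fingers straddling its wall (tips at (262,310) and (372,310)), and blue is at (88,275). I shift tool y by -3, go down and close.

Request:
{"api": "drive_tool", "payload": {"dp": [[0,-3,5],[0,-3,20],[0,-3,30],[0,-3,34],[0,-3,35],[0,-3,35]], "turn": [0,0,0,0,0,0]}}

```text
time: 10.1
ee_pos: [0.4413, -0.19, 0.0055]
ee_rot: [-3.141, 0.0, -3.141]
wrist_force: [-0.0, 0.9, 0.1]
width: 0.036
grasp_force: 0.0
```

Request:
{"api": "drive_tool", "payload": {"dp": [[0,0,0],[0,0,0],[0,0,0],[0,0,0],[0,0,0],[0,0,0]], "turn": [0,0,0,0,0,0], "hand": 5, "force": 40}}

```text
time: 10.7
ee_pos: [0.4415, -0.1902, 0.0057]
ee_rot: [-3.141, 0.001, -3.141]
wrist_force: [-0.6, -0.8, 6.5]
width: 0.0124
grasp_force: 39.1
```

Request:
{"api": "drive_tool", "payload": {"dp": [[0,0,-15],[0,0,-50],[0,5,-90],[-2,20,-120],[-6,50,-130],[-10,85,-130],[-14,120,-130],[-18,152,-130],[-20,175,-130],[-20,184,-130],[-20,185,-130],[-20,185,-130],[-20,185,-130]], "turn": [0,0,0,0,0,0,0,0,0,0,0,0,0]}}

```text
time: 12.0
ee_pos: [0.4609, -0.0063, 0.1351]
ee_rot: [-3.141, -0.001, 3.14]
wrist_force: [-0.9, -0.4, 0.1]
width: 0.0123
grasp_force: 39.0
```

```bash
cat >> m.py <<'E'
def edge(W,c):
    """outer edge circle of points W round c, outliers dropped"""
    r=np.hypot(W[:,0]-c[0],W[:,1]-c[1]);a=np.arctan2(W[:,1]-c[1],W[:,0]-c[0])
    X=np.array([W[k][r[k].argmax()] for k in (np.abs(a-b)<.05 for b in np.linspace(-3.1,3.1,60)) if k.sum()>5])
    for _ in range(3):
        x,y,q=circ(X);e=np.abs(np.hypot(X[:,0]-x,X[:,1]-y)-q);X=X[e<max(.003,np.median(e))]
    return np.round([x,y,q],4),len(X),round(float(np.median(W[:,2])),4)
def near(P,m,c,r,lo,hi): return P[m&(np.hypot(P[...,0]-c[0],P[...,1]-c[1])<r)&(P[...,2]>lo)&(P[...,2]<hi)]
def held(s,wall):
    T=R.from_euler('xyz',s['ee_rot']).as_matrix();return s['ee_pos']+T[:,1]*wall
E
python3 - <<'E'
from m import *
s,d=wshot('w5');print(s['ee_pos'],s['ee_rot'],s['width'])
P=wpts(s,d);hs=cv2.cvtColor(d['img'],cv2.COLOR_RGB2HSV);g=cv2.inRange(hs,(35,50,60),(80,255,255))>0
c=held(s,.039);print(c);print(edge(near(P,g,c,.06,.12,.17),c),edge(near(P,~g,(.461,.034),.062,.05,.07),(.461,.034)))
W=near(P,g,c,.06,.12,.17);A=np.c_[W[:,:2],np.ones(len(W))];print('tilt',np.linalg.lstsq(A,W[:,2],rcond=None)[0][:2])
E
```

```text
[ 0.46086403 -0.00634746  0.13507685] [-3.14085210e+00 -7.10158178e-04  3.14003035e+00] 0.012286386814124235
[0.46092494 0.03265248 0.13504797]
(array([0.4598, 0.0318, 0.046 ]), 46, 0.1457) (array([0.4617, 0.0344, 0.053 ]), 45, 0.0593)
tilt [0.04669774 0.01867923]
```

View pics/w5.png

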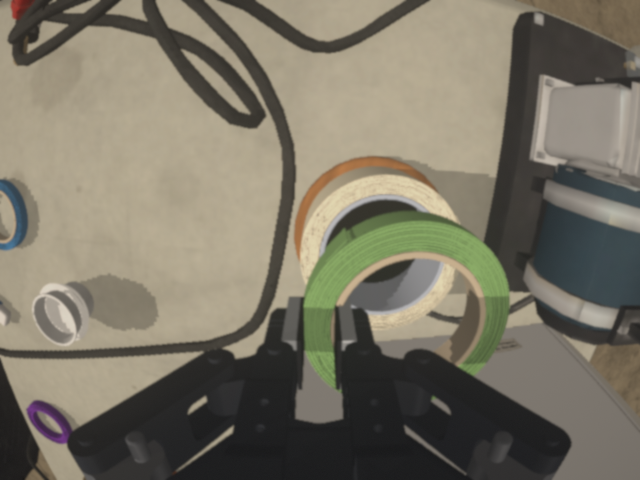

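The green roll is held over the cream one (405,300), about 2 to 3 mm off. I correct that and lower it.

Request:
{"api": "drive_tool", "payload": {"dp": [[-1,2,20],[-2,2,42],[-2,2,57],[-2,2,64],[-2,2,67],[-2,2,68],[-2,2,68]], "turn": [0,0,0,0,0,0,0]}}

```text
time: 12.75
ee_pos: [0.4634, -0.0031, 0.0676]
ee_rot: [-3.141, 0.001, 3.141]
wrist_force: [0.5, 0.0, -0.8]
width: 0.0122
grasp_force: 39.1
```

Request:
{"api": "drive_tool", "payload": {"dp": [[0,0,0],[0,0,0],[0,0,0],[0,0,0],[0,0,0],[0,0,-5],[0,0,-20],[0,0,-50],[0,0,-90],[0,0,-130],[0,0,-150],[0,0,-160],[0,0,-160],[0,0,-160]], "turn": [0,0,0,0,0,0,0,0,0,0,0,0,0,0], "hand": 34}}

```text
time: 14.15
ee_pos: [0.4627, -0.0033, 0.2265]
ee_rot: [-3.141, -0.001, 3.141]
wrist_force: [-0.9, -1.3, -1.2]
width: 0.0343
grasp_force: 0.0
```

Run:
```python
from m import *
s,d=wshot('w6');print(s['ee_pos'],s['ee_rot'],s['width'])
P=wpts(s,d);hs=cv2.cvtColor(d['img'],cv2.COLOR_RGB2HSV);g=cv2.inRange(hs,(35,50,60),(80,255,255))>0;b=cv2.inRange(hs,(98,90,40),(115,255,255))>0
W=near(P,g,(.461,.034),.06,.07,.09);print('green',edge(W,(.461,.034)))
print('blue',edge(near(P,b,(.44,-.325),.05,.005,.02),(.44,-.325)),ring(s,d,(.44,-.325),.05,.006,.02))
```

```text
[ 0.46265289 -0.00326505  0.22646568] [-3.14132149e+00 -1.13786172e-03  3.14148381e+00] 0.034261005687542936
green (array([0.4622, 0.0349, 0.0458]), 60, 0.0764)
blue (array([ 0.4388, -0.3241,  0.0347]), 41, 0.0108) (np.float64(0.010714211257462775), [(array([ 0.4392, -0.3243,  0.0364]), np.int32(-1)), (array([ 0.4392, -0.3241,  0.0242]), np.int32(0))])
```

View pics/w6.png

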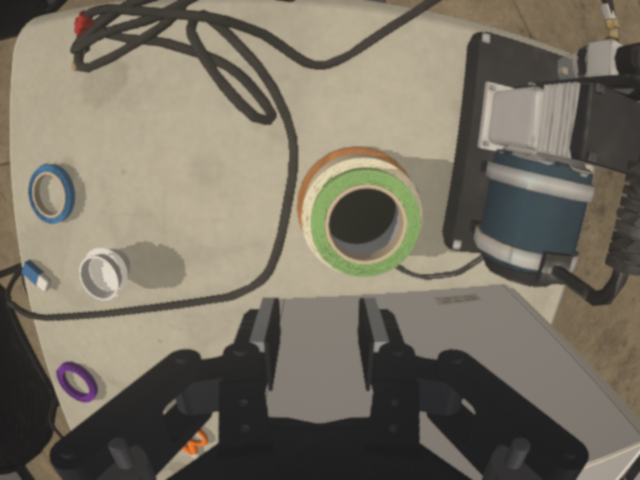

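Step 2 is good: green at (0.462, 0.035), top 0.0764. In the picture it is at (367,222), concentric with the cream roll. Now to blue at (0.4395, -0.3245).

Request:
{"api": "drive_tool", "payload": {"dp": [[2,-25,0],[5,-70,0],[8,-118,0],[11,-166,5],[14,-214,10],[17,-262,25],[20,-305,50],[22,-335,85],[23,-350,125],[23,-352,160],[23,-352,182],[23,-352,190],[23,-352,190],[23,-352,190]], "turn": [0,0,0,0,0,0,0,0,0,0,0,0,0,0]}}

```text
time: 15.6
ee_pos: [0.4407, -0.3545, 0.0376]
ee_rot: [3.141, 0.0, -3.14]
wrist_force: [-0.2, -0.1, -0.5]
width: 0.034
grasp_force: 0.0
```

Run:
```python
from m import *
s,d=wshot('w7');print(s['ee_pos'],s['ee_rot'],s['width'],s['qpos'])
P=wpts(s,d);hs=cv2.cvtColor(d['img'],cv2.COLOR_RGB2HSV);b=cv2.inRange(hs,(98,90,40),(115,255,255))>0
o=edge(near(P,b,(.4395,-.3245),.05,.007,.018),(.4395,-.3245));print('blue',o,totool(s,[o[0][0],o[0][1],.012]))
```

```text
[ 0.44070489 -0.35447423  0.03762282] [ 3.14145330e+00  1.28974093e-04 -3.14047322e+00] 0.03400591335029414 [ 0.9677961   0.76104644 -0.58653566  2.07843188  0.82345613  0.54706246
  1.34656731]
blue (array([ 0.4388, -0.3261,  0.0356]), 54, 0.0105) [ 1.9 28.4 25.6]
```

View pics/w7.png

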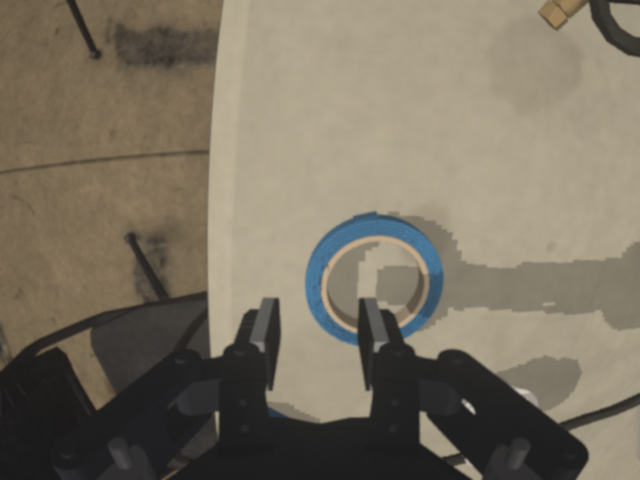

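The blue roll is at (375,278) with the fingers either side of its near wall. I shift (2,-3), go down to z about 0.004 and close.

Request:
{"api": "drive_tool", "payload": {"dp": [[2,-3,5],[2,-3,18],[2,-3,28],[2,-3,33],[2,-3,34],[2,-3,34]], "turn": [0,0,0,0,0,0]}}

```text
time: 16.25
ee_pos: [0.4383, -0.3576, 0.003]
ee_rot: [3.141, -0.0, -3.141]
wrist_force: [-0.1, -0.2, 0.2]
width: 0.0342
grasp_force: 0.0
```

Request:
{"api": "drive_tool", "payload": {"dp": [[0,0,0],[0,0,0],[0,0,0],[0,0,0],[0,0,0],[0,0,0]], "turn": [0,0,0,0,0,0], "hand": 3, "force": 35}}

```text
time: 16.85
ee_pos: [0.4384, -0.3581, 0.0035]
ee_rot: [-3.141, 0.0, -3.141]
wrist_force: [-0.3, 0.1, 4.2]
width: 0.0084
grasp_force: 34.6
```

Request:
{"api": "drive_tool", "payload": {"dp": [[0,0,-15],[0,3,-50],[-1,15,-90],[-3,45,-125],[-6,85,-145],[-9,130,-145],[-12,175,-145],[-15,220,-145],[-18,265,-145],[-21,305,-145],[-23,338,-145],[-24,355,-145],[-24,360,-145],[-24,360,-145],[-24,360,-145]], "turn": [0,0,0,0,0,0,0,0,0,0,0,0,0,0,0]}}

```text
time: 18.35
ee_pos: [0.4619, 0.0008, 0.148]
ee_rot: [-3.141, -0.001, 3.141]
wrist_force: [-0.4, -0.5, -0.4]
width: 0.0087
grasp_force: 34.3
```

Run:
```python
from m import *
s,d=wshot('w8');print(s['ee_pos'],s['ee_rot'],s['width'])
P=wpts(s,d);hs=cv2.cvtColor(d['img'],cv2.COLOR_RGB2HSV);g=cv2.inRange(hs,(35,50,60),(80,255,255))>0;b=cv2.inRange(hs,(98,90,40),(115,255,255))>0
c=held(s,.031);print(c);print(edge(near(P,b,c,.045,.145,.175),c),edge(near(P,g,(.462,.035),.055,.07,.09),(.462,.035)))
```

```text
[0.46185878 0.00083013 0.14802991] [-3.14081240e+00 -8.00596090e-04  3.14060497e+00] 0.00869298226984918
[0.46188938 0.03183011 0.14800572]
(array([0.4598, 0.0307, 0.0356]), 44, 0.1551) (array([0.4621, 0.0349, 0.0458]), 47, 0.0764)
```

View pics/w8.png

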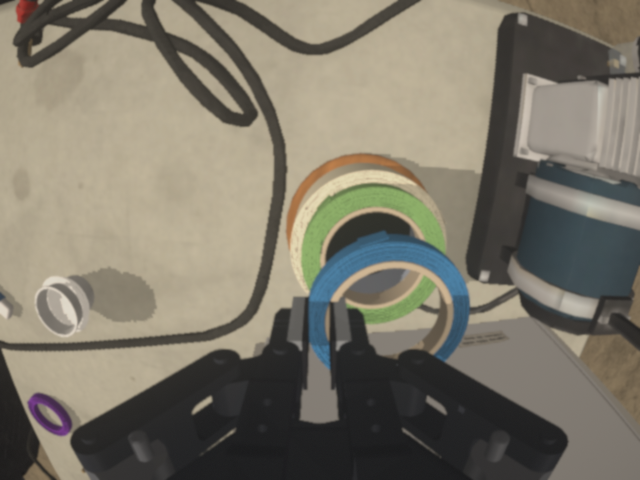

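The blue roll is held at (388,310), needing about 2 mm in x and 4 mm in y. I correct it and lower.

Request:
{"api": "drive_tool", "payload": {"dp": [[-1,2,20],[-2,4,40],[-2,4,54],[-2,4,61],[-2,4,64],[-2,4,65],[-2,4,65]], "turn": [0,0,0,0,0,0,0]}}

```text
time: 19.1
ee_pos: [0.4643, 0.0058, 0.0836]
ee_rot: [-3.141, 0.0, 3.141]
wrist_force: [0.1, -0.3, -0.3]
width: 0.009
grasp_force: 34.3
```

Request:
{"api": "drive_tool", "payload": {"dp": [[0,0,0],[0,0,0],[0,0,0],[0,0,0],[0,0,0],[0,0,-5],[0,0,-20],[0,0,-50],[0,0,-90],[0,0,-125],[0,0,-140],[0,0,-145],[0,0,-145],[0,0,-145]], "turn": [0,0,0,0,0,0,0,0,0,0,0,0,0,0], "hand": 28}}

```text
time: 20.5
ee_pos: [0.4636, 0.0058, 0.2275]
ee_rot: [-3.141, -0.001, -3.141]
wrist_force: [0.4, 0.8, -0.5]
width: 0.0282
grasp_force: 0.0
```

Run:
```python
from m import *
s,d=wshot('w9');print(s['ee_pos'],s['ee_rot'],s['width'])
P=wpts(s,d);hs=cv2.cvtColor(d['img'],cv2.COLOR_RGB2HSV);b=cv2.inRange(hs,(98,90,40),(115,255,255))>0;g=cv2.inRange(hs,(35,50,60),(80,255,255))>0
c=(.462,.035);print('blue',edge(near(P,b,c,.045,.08,.1),c),ring(s,d,c,.045,.082,.1),'green',edge(near(P,g,c,.055,.068,.09),c),'cream',edge(near(P,~g&~b,c,.062,.05,.068),c))
h,o=ring(s,d,(.529,-.253),.04,.038,.055);print('cup rim',h,o)
```

```text
[0.46360413 0.00584334 0.2274535 ] [-3.14142709e+00 -1.39716759e-03 -3.14141401e+00] 0.028246734024981776
blue (array([0.4624, 0.0356, 0.0354]), 60, 0.0876) (np.float64(0.08753777183878028), [(array([0.4624, 0.0355, 0.0358]), np.int32(-1)), (array([0.4621, 0.0355, 0.0247]), np.int32(0))]) green (array([0.4622, 0.035 , 0.0458]), 60, 0.0765) cream (array([0.4616, 0.0343, 0.0529]), 42, 0.0593)
cup rim 0.044236385172200604 [(array([ 0.5287, -0.2439,  0.0238]), np.int32(-1)), (array([ 0.5241, -0.2367,  0.0196]), np.int32(-1))]
```

View pics/w9.png

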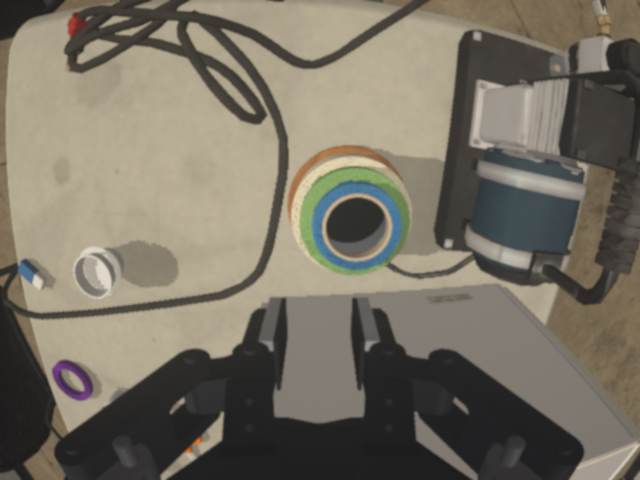

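Step 3 is good: blue (0.4624, 0.0355), green (0.462, 0.035), cream (0.4616, 0.0343), with tops at 0.0876, 0.0765 and 0.0593. All are concentric at (355,225). Next is the cup at about (97,272): hover above it and measure.

Request:
{"api": "drive_tool", "payload": {"dp": [[-4,-20,0],[-13,-60,0],[-25,-105,0],[-37,-150,5],[-49,-195,20],[-58,-230,45],[-62,-247,67],[-63,-251,77],[-63,-251,77],[-63,-251,77],[-63,-251,77]], "turn": [0,0,0,0,0,0,0,0,0,0,0], "hand": 74}}

```text
time: 21.65
ee_pos: [0.5278, -0.2433, 0.1524]
ee_rot: [-3.141, 0.001, -3.139]
wrist_force: [0.4, -0.3, 0.4]
width: 0.074
grasp_force: 0.0
```

Run:
```python
from m import *
s,d=wshot('w10');print(s['ee_pos'],s['ee_rot'],s['width'])
P=wpts(s,d);z=P[...,2];c=(.527,-.245);al=np.ones(z.shape,bool)
W=near(P,al,c,.05,.038,.055);print(len(W),W.min(0),W.max(0),np.percentile(W[:,2],[5,50,95]))
print('rim',edge(W,W.mean(0)));F=near(P,al,c,.05,.024,.034);print('flange',edge(F,F.mean(0)))
h,o=ring(s,d,c,.05,.038,.055);print(h,o)
```

```text
[ 0.52778999 -0.24329805  0.1523695 ] [-3.14140590e+00  1.21425917e-03 -3.13902214e+00] 0.07396156844569195
1179 [ 0.50191838 -0.26977643  0.03807171] [ 0.55509935 -0.21707763  0.04755876] [0.03932649 0.04462711 0.04609309]
rim (array([ 0.5288, -0.2435,  0.0263]), 60, 0.0446)
flange (array([ 0.5248, -0.2438,  0.0269]), 50, 0.0299)
0.04463524861999489 [(array([ 0.5288, -0.2435,  0.0262]), np.int32(-1)), (array([ 0.5271, -0.2436,  0.0227]), np.int32(0))]
```

View pics/w10.png

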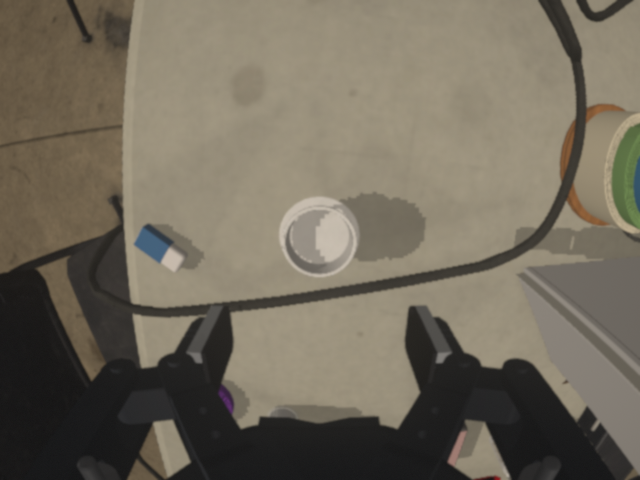

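The cup is at (318,237), with rim centre (0.5288, -0.2435), radius 26 mm and top 0.046, as described. I measure the fingertip recession from the depth at the two openings before gripping above the flange.

Run:
```python
from m import *
for n in('w3','w4','w7','w9','w10'):
    s,d=pickle.load(open(n+'.pkl','rb'));P=wpts(s,d);Q=(P-s['ee_pos'])@R.from_euler('xyz',s['ee_rot']).as_matrix()
    m=(d['z_map']>0)&(np.abs(Q[...,0])<.015)&(np.abs(Q[...,1])<s['width']/2+.015)&(np.abs(Q[...,1])>s['width']/2-.006)&(Q[...,2]<.012)&(Q[...,2]>-.04)
    print(n,s['width'],m.sum(),np.percentile(Q[...,2][m],[90,95,98,99.5]))
```

```text
w3 0.045108556588821035 4714 [-0.00970529 -0.00715255 -0.00459823 -0.00225151]
w4 0.036182413078642825 4513 [-0.00869133 -0.00595135 -0.00366069 -0.0010271 ]
w7 0.03400591335029414 4479 [-0.00864652 -0.00583258 -0.00375664 -0.00102044]
w9 0.028246734024981776 4326 [-0.00856256 -0.00566784 -0.00347817 -0.00107234]
w10 0.07396156844569195 4333 [-0.01454013 -0.01241469 -0.01013122 -0.00855065]
```

At 51 mm opening the tips stand about 3 mm behind the TCP, so TCP z ≈ 0.032 puts them just above the flange.

Request:
{"api": "drive_tool", "payload": {"dp": [[-1,0,25],[-1,0,60],[-1,0,90],[-1,0,108],[-1,0,117],[-1,0,120],[-1,0,120],[-1,0,120]], "turn": [0,0,0,0,0,0,0,0]}}

```text
time: 22.5
ee_pos: [0.5288, -0.245, 0.0324]
ee_rot: [-3.141, 0.001, -3.141]
wrist_force: [-0.1, -0.5, 0.4]
width: 0.074
grasp_force: 0.0
```

Request:
{"api": "drive_tool", "payload": {"dp": [[0,0,0],[0,0,0],[0,0,0],[0,0,0],[0,0,0],[0,0,0]], "turn": [0,0,0,0,0,0], "hand": 40, "force": 25}}

```text
time: 23.1
ee_pos: [0.5289, -0.245, 0.0323]
ee_rot: [-3.141, 0.002, -3.141]
wrist_force: [-0.2, -0.0, 6.7]
width: 0.051
grasp_force: 24.8
```

Request:
{"api": "drive_tool", "payload": {"dp": [[0,0,-8],[0,0,-30],[0,0,-65],[2,5,-100],[8,25,-120],[17,60,-125],[28,105,-125],[39,150,-125],[49,195,-125],[58,235,-125],[63,262,-125],[66,276,-125],[66,280,-125],[66,280,-125],[66,280,-125]], "turn": [0,0,0,0,0,0,0,0,0,0,0,0,0,0,0]}}

```text
time: 24.6
ee_pos: [0.4623, 0.034, 0.1563]
ee_rot: [-3.141, -0.0, 3.141]
wrist_force: [0.6, 0.5, -0.9]
width: 0.0508
grasp_force: 26.2
```

Run:
```python
from m import *
s,d=wshot('w11');print(s['ee_pos'],s['ee_rot'],s['width'])
P=wpts(s,d);hs=cv2.cvtColor(d['img'],cv2.COLOR_RGB2HSV);b=cv2.inRange(hs,(98,90,40),(115,255,255))>0
al=np.ones(b.shape,bool);c=s['ee_pos'];W=near(P,hs[...,2]>110,c,.029,.163,.18);print('rim',len(W),W.min(0),W.max(0),edge(W,c))
F=near(P,hs[...,2]>110,c,.034,.15,.160);print('flange',len(F),edge(F,c) if len(F)>50 else '')
print('blue',edge(near(P,b,(.4624,.0355),.045,.08,.1),(.4624,.0355)))
```

```text
[0.46231668 0.03401396 0.15631286] [-3.14101042e+00 -1.02159134e-04  3.14050521e+00] 0.05076826616607364
rim 3429 [0.43598253 0.00807634 0.16300006] [0.48990024 0.05931948 0.17437963] (array([0.4628, 0.0337, 0.0265]), 60, 0.1688)
flange 9518 (array([0.4586, 0.0341, 0.0267]), 55, 0.1545)
blue (array([0.4617, 0.0358, 0.0351]), 35, 0.0876)
```

The cup is held upright, rim (0.463, 0.034) against roll axis (0.462, 0.0357). I shift y by +2 and lower.

Request:
{"api": "drive_tool", "payload": {"dp": [[0,1,10],[0,2,22],[0,2,30],[0,2,36],[0,2,42],[0,2,47],[0,2,52],[0,2,56],[0,2,58],[0,2,58],[0,2,58]], "turn": [0,0,0,0,0,0,0,0,0,0,0]}}

```text
time: 25.75
ee_pos: [0.4622, 0.0371, 0.0983]
ee_rot: [-3.142, 0.0, -3.141]
wrist_force: [0.1, 0.3, 0.2]
width: 0.0506
grasp_force: 26.2
```

Request:
{"api": "drive_tool", "payload": {"dp": [[0,0,1],[0,0,2],[0,0,3],[0,0,3],[0,0,3]], "turn": [0,0,0,0,0]}}

```text
time: 26.25
ee_pos: [0.4621, 0.0371, 0.0952]
ee_rot: [3.142, -0.0, -3.141]
wrist_force: [-0.1, -0.6, 0.8]
width: 0.0504
grasp_force: 26.2
```

Request:
{"api": "drive_tool", "payload": {"dp": [[0,0,0],[0,0,0],[0,0,0],[0,0,0],[0,0,0],[0,0,0],[0,0,-5],[0,0,-20],[0,0,-50],[0,0,-90],[0,0,-130],[0,-10,-150],[0,-35,-150],[0,-60,-150],[0,-70,-150],[0,-70,-150]], "turn": [0,0,0,0,0,0,0,0,0,0,0,0,0,0,0,0], "hand": 78}}

```text
time: 27.85
ee_pos: [0.4619, -0.034, 0.2452]
ee_rot: [-3.141, -0.0, 3.139]
wrist_force: [0.1, -0.0, -0.0]
width: 0.0781
grasp_force: 0.0
```

Run:
```python
from m import *
s,d=wshot('w12');print(s['ee_pos'],s['wrist_force'])
P=wpts(s,d);hs=cv2.cvtColor(d['img'],cv2.COLOR_RGB2HSV);b=cv2.inRange(hs,(98,90,40),(115,255,255))>0;g=cv2.inRange(hs,(35,50,60),(80,255,255))>0
c=(.462,.0355);print('rim',edge(near(P,~b&~g,c,.032,.102,.115),c),'flange',edge(near(P,~b&~g,c,.034,.088,.097),c),'blue',edge(near(P,b,c,.045,.08,.1),c),'green',edge(near(P,g,c,.055,.068,.09),c),'cream',edge(near(P,~g&~b,c,.062,.05,.068),c))
W=near(P,~b&~g,c,.032,.104,.115);print('rim tilt',np.linalg.lstsq(np.c_[W[:,:2],np.ones(len(W))],W[:,2],rcond=None)[0][:2])
```

```text
[ 0.46191744 -0.03402731  0.24524875] [ 0.13284647 -0.04430236 -0.03839018]
rim (array([0.4627, 0.0371, 0.0263]), 60, 0.1046) flange (array([0.4627, 0.0375, 0.0305]), 40, 0.0896) blue (array([0.4623, 0.0351, 0.0353]), 44, 0.0874) green (array([0.4623, 0.0347, 0.0457]), 60, 0.0764) cream (array([0.4616, 0.0343, 0.053 ]), 41, 0.0592)
rim tilt [-0.00451371  0.00034724]
```

Run:
```python
from m import *
s,d=pickle.load(open('w12.pkl','rb'));P=wpts(s,d);c=(.4627,.0373);a=np.ones(P.shape[:2],bool)
W=near(P,a,c,.03,.085,.125);r=np.hypot(W[:,0]-c[0],W[:,1]-c[1]);q=W[(r>.024)&(r<.027)]
print('rim z',np.percentile(q[:,2],[50,80,90,97]))
print(sign_off())
```

```text
rim z [0.10422488 0.10502503 0.1054328  0.10587144]
the job is handed in; nothing more can be done
None
```

The stand is built and handed in. The cream, green and blue rolls measured within 1 mm of each other's centres on the base. The cup is upright in the top core about 2 mm off its axis. Its rim measured 0.104–0.106 m, 1–3 mm below the 0.107–0.108 m expected, which I did not resolve. `sign_off()` returned no pass/fail, the clock read about 28 s, and I did not re-measure the eraser, jar and sanding block.

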